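# Find the heavy side of a rotary mixer's drum by feel and hold it down

## Robot

A 6-joint arm with a two-finger parallel gripper is mounted at the origin on the work surface. World frame = base frame: x ahead of the robot, y to its left, z up, the work surface at z = 0. Lengths are in m, angles in rad, forces in N, time in s.
With the tool pointing down it reaches from about 0.3 to 0.75 m from the base axis. Payload 8.5 kg.
Tool frame: the origin (TCP) lies between the finger pads, 19 mm behind the fingertips; this is the grasp point; z points along the fingers, y is the line along which they close (so a half turn about z gives the same grasp; the last joint's range is limited). The gripper opens to 88 mm and grips with 3 to 60 N. Pads are 18 mm wide; open, the fingers measure 123 mm over their backs; the gripper's body (75 mm by 187 mm) begins 45 mm behind the grasp point.
Start: joints at [1.027, 0.381, 1.297, -0, 1.464, -0.215], TCP at [0.178, 0.521, 0.257] pointing down, gripper open.
Joint ranges: [-3.11, 3.11], [-0.89, 2.33], [0.22, 2.48], [-1.42, 4.56], [0.17, 2.85], [-2.88, 2.88]. Speed limits (rad/s): [2.39, 2.39, 3.14, 3.14, 3.14, 3.14].

## Interface

Orientations are given as [roll, pitch, yaw] about the fixed x, y, z axes, in that order (R = Rz(yaw) Ry(pitch) Rx(roll)).
In Python, from rig import env gives the robot as it stands. The module is installed in compiled form; this text tells all that it offers.
- The arm moves only by the tool play_rows, never from a script. Its argument "moves" is a list that holds one entry, the list of rows, each a list of 5 numbers: the shift along the tool's x, y, z in cm, then the turn about the tool's z in degrees, then the finger opening in cm, from 0 to 8.81. In form: [[[tx, ty, tz, roll, gripper], ...]]. A call has 1 to 10 rows; each row shifts and turns the commanded pose from where the row before left it, along the tool's axes as they then stand; what a row does not reach is not made up. A row lasts 1/8 s, in which the tool goes at most 62.5 mm and 10.7 degrees, less where a joint would pass 70% of its speed; a pose out of reach is approached as far as the arm can. A call is refused whole if a number of a shift passes 6.25 or a number of a turn 10.7, either way. A call with a gripper value outside its range is refused whole. The fingers move at their own pace and stop on an object; "newtons" is the grip in N (left out, the last holds). Time passes only in rows, so rows that do not move let the fingers close. It gives the time, the measured TCP pose, the force, the opening and the grip force at its end, in the units of the state.
- env.observe(): the state, without advancing time (a new reading comes with each control period).
- env.read_camera(name): name is "scene" or "side" or "wrist"; returns the picture (480x640x3 uint8, blue, green, red); there is no depth.
- env.calibration(name): a dict with "mtx" (3x3 intrinsics, pixels), "extrinsics" (4x4, takes a point from camera to world coordinates). Camera axes: x right, y up, looking along -z (the intrinsics and any distortion apply to the point x, -y, -z); pixel columns grow to the right and rows downward; lengths in m; the calibration is good to about 2 mm. A picture is of the moment at which its call begins: read the wrist's pose just before it. calibration takes no time and is no camera call; for the wrist camera it gives the pose at the moment of the call.
- env.hand_in(): hands the job in; it is judged then, once.
The state is a dict: "clock": time; "joints": joint angles; "joint_vel": joint speeds; "effort": joint torques, N m; "ee_pos": TCP position; "tcp_rot": TCP orientation; "contact_force": force on the tool from outside, world axes, zero at the start; "moment": the same for the moment, N m; "grip_width": finger opening in m; "grip_force": force on a finger pad.
Only numpy, scipy, OpenCV 4.12 (cv2) and the standard library are available. Lean on these libraries where they do the work, as an engineer would, in place of code of your own. Each camera call takes 0.05 s, during which the arm holds its last target. There are 200 camera calls.

## Task

The closed drum of the rotary mixer carries one lead-filled cartridge somewhere inside, unseen, and its stiff axle lets it stand at any angle. Turn the drum by hand through at least a quarter of a turn to feel which side is heavy, then bring the heavy side straight down, as nearly as you can feel it, and keep hold of the drum there so that a balance weight can be clipped on top: finish while still gripping the drum, at rest, and leave the glassware, bottles and the loose weight clip around it where they are.

Things in the scene. Friction and masses are not known exactly. Their poses are not given: they have to be found in the camera images.
- mixer: fixed rotary mixer: aluminium foot 230 x 150 x 12 mm, white gearbox 110 x 120 mm, its top 150 mm above the bench. Origin: on the bench, straight below the middle of the drum. Its x axis is level, along the axle from gearbox to drum; z up. In x the foot runs from -185 to +45 mm, the gearbox from -177 to -67 mm. Place and yaw vary; it cannot move
- axle (a point): middle of the drum on its level axle, 125 mm above the bench. The axle turns either way without end against a steady friction of 0.24 N m. The hidden cartridge (0.32 to 0.44 kg, 44 mm off the axle, at a different unseen angle each time) adds up to 0.14 to 0.19 N m of gravity torque: turning is easiest with the heavy side level and going down, hardest with it level and going up
- drum: closed drum, 140 mm across, 28 mm thick, smooth faces, 0.3 kg and balanced but for the hidden cartridge. Origin: its middle; its x axis lies along the axle (mixer's x), its z axis points to the tall tab. It stays where it is left. Pinch the rim from above, a finger on each face, tips no nearer to the axle than 30 mm (hub plates of radius 26 mm stand 3 mm off each face; 14 mm shaft to the gearbox)
- tab (a point): point on the tall rim tab, 78 mm from the axle along the drum's +z; the tab is 8 mm wide, 16 mm along the axle, and reaches 86 mm from the axle. Seven low seats, 6 mm high, share the rim with it, 45 degrees apart; all lie within the drum's thickness, between the fingers. The tab has nothing to do with where the heavy side is
- weight_clip: loose steel U-shaped weight clip, 30 x 44 x 28 mm, origin under its middle; leave alone
- dropper: amber dropper bottle, 30 mm across, 68 mm tall, origin under its middle; leave alone
- dropper2: amber dropper bottle, 26 mm across, 60 mm tall, origin under its middle; leave alone
- dish: white porcelain dish, 90 mm across, 36 mm high, origin under its middle; leave alone
- beaker: glass beaker, 68 mm across, 90 mm high, origin under its middle; leave alone
- jar: white plastic jar, 64 mm across, 100 mm high, origin under its middle; leave alone

How it is judged:
On the way:
1. the drum has been turned by hand through about a quarter of a turn (the tab is 100 mm or more from where it started) (distance of tab from where it was at the start of the episode above 0.1 m and contact force between the fingers and drum above 1 N), for 0.05 s.
At the end, for the whole second after the job is handed in: the hidden heavy cartridge inside the drum is straight below the axle to within 20 degrees either way; the fingers still grip the drum (more than 3 N, tool point within 100 mm of the axle) and it is at rest (under 0.1 rad/s) (z of cartridge_c0 in the frame of axle below -0.0413 m and contact force between the fingers and drum above 3 N and distance between the grasp point and axle below 0.1 m and angular speed of drum below 0.1 rad/s); the arm keeps its last pose, push and grip.
It fails at once if a bottle, the dish, the beaker, the jar or the loose weight clip is shifted by more than 30 mm (distance of any of weight_clip, dropper, dropper2, dish, beaker, jar from where it was at the start of the episode above 0.03 m).
It also fails if it takes over 72 s, if anything falls off the work surface, if the arm or the gripper's body presses on something with over 40 N, if the wrist force passes 120 N, or if a joint passes its speed limit or range.

## Working session

There is one attempt and no reset: what is moved stays moved. The work goes in short steps, Python scripts to look and compute and a tool call to move; the robot and the scene stay as the last step left them, time stands still between calls to the robot, and variables do not carry over. Pictures are saved under pics/ and viewed, at most 10 in all, crops included, and the job is handed in when it is done.

Besides the shell and the picture viewer there is one more tool, called after "Emit:" as a command line: name --argument value ..., lists and objects as JSON in quotes. play_rows: Moves the arm, as the interface text tells. Its arguments: {"type":"object","properties":{"moves":{"type":"array","items":{"type":"array","items":{"type":"array","items":{"type":"number"}}}},"newtons":{"type":"number"}},"required":["moves"]}

```bash
mkdir -p pics
python3 - <<'E'
from rig import env
import cv2,numpy as np
for n in("scene","side"):
    cv2.imwrite(f"pics/{n}0.png",env.read_camera(n)); c=env.calibration(n); print(n,np.round(c["mtx"],1).tolist(),np.round(c["extrinsics"],3).tolist(),[k for k in c])
print(env.observe())
E
```

```text
scene [[454.9, 0.0, 321.0], [0.0, 454.9, 245.8], [0.0, 0.0, 1.0]] [[-0.482, -0.724, 0.494, 1.035], [0.876, -0.4, 0.268, 0.373], [0.004, 0.562, 0.827, 0.85], [0.0, 0.0, 0.0, 1.0]] ['mtx', 'extrinsics']
side [[550.4, 0.0, 316.5], [0.0, 550.4, 244.2], [0.0, 0.0, 1.0]] [[0.779, 0.353, -0.518, 0.063], [-0.627, 0.425, -0.653, -0.588], [-0.01, 0.834, 0.552, 0.744], [0.0, 0.0, 0.0, 1.0]] ['mtx', 'extrinsics']
{'clock': 0.1, 'joints': array([ 1.02666488e+00,  3.81136723e-01,  1.29807892e+00,  9.87871450e-07,
        1.46355977e+00, -2.15290589e-01]), 'joint_vel': array([ 0.00193633, -0.00216968, -0.0016744 , -0.00044116, -0.00052186,
        0.00185352]), 'effort': array([ 4.62910815e-03, -4.38649428e+01, -2.24909377e+01,  7.15051708e-02,
        3.42720409e-02, -1.20447498e-04]), 'ee_pos': array([0.17751773, 0.52036561, 0.25693091]), 'tcp_rot': array([-3.14043741e+00, -2.53633030e-04,  2.81275154e+00]), 'contact_force': array([-0.66015999,  0.61907218, -0.2355599 ]), 'moment': array([-0.01802106, -0.00162015,  0.00268009]), 'grip_force': 0.0, 'grip_width': 0.087967257582541}
```

View pics/scene0.png

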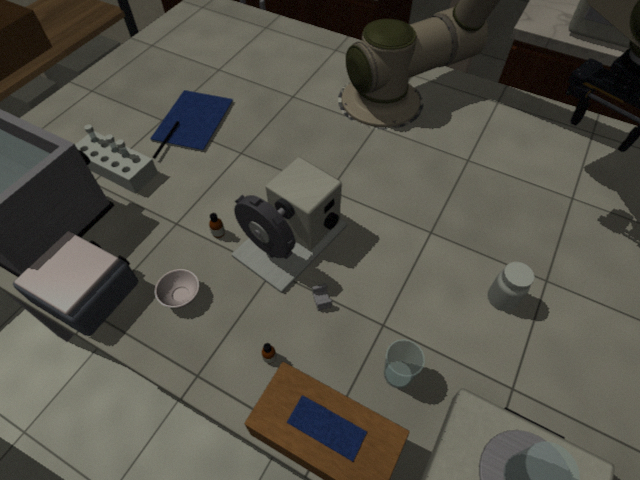

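View pics/side0.png

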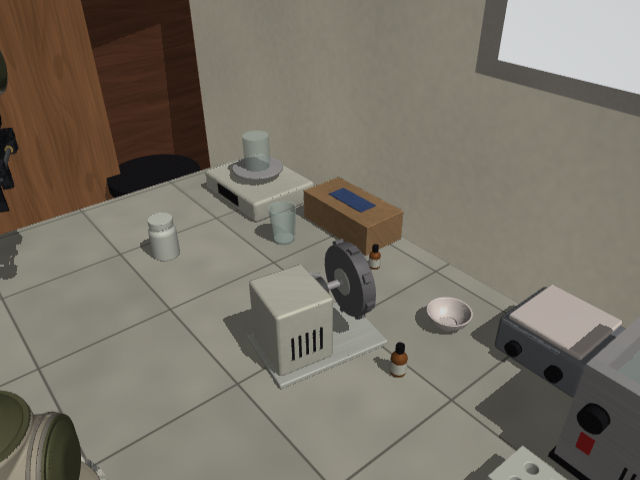

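Drum: scene ≈(265,225), side ≈(350,278). The gearbox is next to it, and the dropper and clip are close by. I'll zoom in on both views.

Run:
```python
import cv2,numpy as np
a=cv2.imread("pics/scene0.png")[150:300,200:360];b=cv2.imread("pics/side0.png")[225:385,240:410]
a=cv2.resize(a,(400,375),interpolation=2);b=cv2.resize(b,(398,375),interpolation=2)
cv2.imwrite("pics/z.png",cv2.convertScaleAbs(np.hstack([a,b]),alpha=1.6))
```

```text
(no output)
```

View pics/z.png

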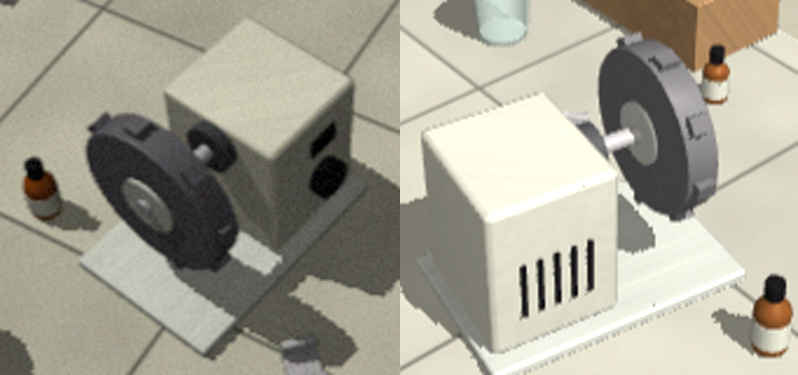

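```bash
cat > h.py <<'E'
from rig import env
import numpy as np
def ray(n,p,c=None):
    c=c or env.calibration(n);K=c["mtx"];E=c["extrinsics"]
    d=np.array([(p[0]-K[0,2])/K[0,0],-(p[1]-K[1,2])/K[1,1],-1.]);return E[:3,3],E[:3,:3]@d
def onz(n,p,z,c=None):
    o,d=ray(n,p,c);return o+d*(z-o[2])/d[2]
def tri(a,b):
    (o1,d1),(o2,d2)=a,b
    s=np.linalg.lstsq(np.c_[d1,-d2],o2-o1,rcond=None)[0];p,q=o1+s[0]*d1,o2+s[1]*d2
    return (p+q)/2,np.linalg.norm(p-q)
E
python3 - <<'E'
from h import *
np.set_printoptions(precision=4,suppress=True)
S=[(298.8,157.2),(341.2,182.8),(308.8,213.2),(266,186.8)]
D=[(250.3,280.5),(277.6,318),(332.3,299.7),(301.1,265.5)]
for p in S: print("s",onz("scene",p,.15))
for p in D: print("d",onz("side",p,.15))
for i in range(4):
    for j in range(4):
        r=tri(ray("scene",S[i]),ray("side",D[j]))
        if r[1]<.012: print(i,j,r)
print("hub",tri(ray("scene",(258.8,231.2)),ray("side",(341.7,281.7))))
for n,p in [("scene",(219,235)),("side",(399,373)),("scene",(322,300))]: print(n,onz(n,p,0))
E
```

```text
s [ 0.4393 -0.0055  0.15  ]
s [0.4602 0.1076 0.15  ]
s [0.5614 0.0887 0.15  ]
s [ 0.5442 -0.0215  0.15  ]
d [0.4564 0.1003 0.15  ]
d [ 0.4355 -0.013   0.15  ]
d [ 0.5344 -0.0339  0.15  ]
d [0.5541 0.0788 0.15  ]
0 1 (array([ 0.4372, -0.0082,  0.1463]), np.float64(0.0024771970117732607))
1 0 (array([0.4583, 0.1057, 0.1464]), np.float64(0.0022457390282982236))
2 3 (array([0.5583, 0.0859, 0.1444]), np.float64(0.0017005411557275507))
3 2 (array([ 0.5397, -0.0263,  0.1426]), np.float64(0.001846363592600987))
hub (array([0.6173, 0.0182, 0.1159]), np.float64(0.023896421496892157))
scene [ 0.6148 -0.1211 -0.    ]
side [ 0.612 -0.13   0.   ]
scene [0.6468 0.1659 0.    ]
```

Emit:
play_rows --moves '[[[-4.82, -2.78, 0, 0, 6], [-4.82, -2.78, 0, 0, 6], [-4.82, -2.78, 0, 0, 6], [-4.82, -2.78, 0, 0, 6], [-4.82, -2.78, 0, 0, 6], [-4.82, -2.78, 0, 0, 6], [-4.82, -2.78, 0, 0, 6], [-4.82, -2.78, 0, 0, 6], [-4.82, -2.78, 0, 0, 6], [-4.82, -2.78, 0, 0, 6]]]' --newtons 20

```text
clock: 1.35
ee_pos: [0.5449, 0.1002, 0.2572]
tcp_rot: [-3.142, -0.001, 2.813]
contact_force: [0.0, 0.9, 0.5]
grip_width: 0.0599
grip_force: 0.0
```

Emit:
play_rows --moves '[[[-4.82, -2.78, 0, 0, 6], [-4.82, -2.78, 0, 0, 6], [0, 0, 0, 10.2, 6], [0, 0, 0, 10.2, 6], [0, 0, 0, 10.2, 6], [0, 0, 0, 10.2, 6], [0, 0, 0, 10.2, 6], [0, 0, 0, 10.2, 6], [0, 0, 0, 10.2, 6], [0, 0, 0, 9.8, 6]]]'

```text
clock: 2.6
ee_pos: [0.6172, 0.018, 0.257]
tcp_rot: [-3.141, 0.0, 1.39]
contact_force: [-0.6, -0.5, 0.8]
grip_width: 0.06
grip_force: 0.0
```

Emit:
play_rows --moves '[[[0, 0, 0, 0, 6], [0, 0, 0, 0, 6]]]'

```text
clock: 2.85
ee_pos: [0.6172, 0.018, 0.2572]
tcp_rot: [-3.141, 0.0, 1.399]
contact_force: [1.1, 1.3, -0.5]
grip_width: 0.0599
grip_force: 0.0
```

Run:
```python
from h import *
import cv2
np.set_printoptions(precision=4,suppress=True)
o=env.observe();print(o)
c=env.calibration("wrist");im=env.read_camera("wrist");cv2.imwrite("pics/w1.png",im)
print(c)
```

```text
{'clock': 2.85, 'joints': array([-0.1622,  0.5019,  1.0957, -0.    ,  1.5445,  0.0097]), 'joint_vel': array([ 0.0006, -0.0008, -0.004 , -0.0009, -0.0016,  0.0099]), 'effort': array([ -0.0015, -50.7254, -23.1495,   0.0767,   0.0159,   0.0218]), 'ee_pos': array([0.6172, 0.018 , 0.2572]), 'tcp_rot': array([-3.1411,  0.    ,  1.3989]), 'contact_force': array([ 1.0873,  1.2826, -0.4736]), 'moment': array([-0.0153,  0.0747, -0.0071]), 'grip_force': 0.0, 'grip_width': 0.05990433419149779}
{'mtx': array([[368.8082,   0.    , 318.869 ],
       [  0.    , 368.8082, 241.6424],
       [  0.    ,   0.    ,   1.    ]]), 'extrinsics': array([[ 0.9854,  0.1613,  0.0551,  0.6319],
       [-0.1705,  0.9338,  0.3146,  0.0999],
       [-0.0008, -0.3194,  0.9476,  0.3847],
       [ 0.    ,  0.    ,  0.    ,  1.    ]])}
```

View pics/w1.png

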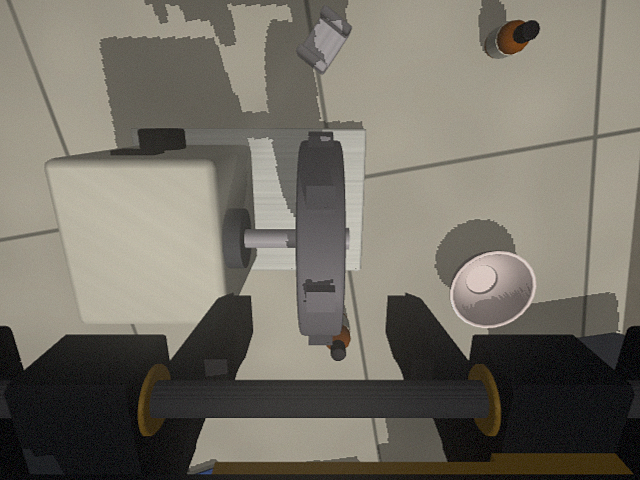

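The drum sits midway between the fingers in x (col ≈321), and the shaft is at row ≈238, parallel to the closing line.

Run:
```python
from h import *
c=env.calibration("wrist")
for p in [(321,238),(348,238),(270,238)]: print(p,onz("wrist",p,.125,c))
# height: triangulate hub tip with scene, and the tall tab (side view) 
print(tri(ray("wrist",(349,238),c),ray("scene",(258.8,231.2))))
print(tri(ray("wrist",(247,238),c),ray("side",(326.5,285))))
```

```text
(321, 238) [0.61882011 0.01614719 0.125     ]
(348, 238) [0.63852918 0.01272885 0.125     ]
(270, 238) [0.58158672 0.02260495 0.125     ]
(array([0.63839734, 0.01883784, 0.13760251]), np.float64(0.003922199230714999))
(array([0.56778398, 0.02537761, 0.12970561]), np.float64(0.004630183885225841))
```

```bash
cat > o.py <<'E'
from h import *
import json
o=env.observe();o={k:np.asarray(v).tolist() for k,v in o.items()}
open("log.jsonl","a").write(json.dumps(o)+"\n")
p=np.array(o["ee_pos"])-[.619,.0165,.125]
x=p[0]*.17+p[1]*.985
f=o["contact_force"];print("t%.2f phi%.1f r%.1f F%s M%s e1 %.2f e2 %.2f e3 %.2f e5 %.2f v1 %.3f g %.1f"%(o["clock"],np.degrees(np.arctan2(x,p[2])),1e3*np.hypot(x,p[2]),np.round(f,1),np.round(o["moment"],2),*[o["effort"][i] for i in(0,1,2,4)],o["joint_vel"][0],o["grip_force"]))
E
python3 o.py
```

```text
t2.90 phi0.5 r132.3 F[-0.2 -0.  -0.1] M[-0.06  0.09  0.05] e1 -0.00 e2 -50.72 e3 -23.15 e5 0.02 v1 -0.001 g 0.0
```

Emit:
play_rows --moves '[[[1.7, 0.2, 2, 0, 6], [1.7, 0, 2, 0, 6], [0, 0, 2, 0, 6], [0, 0, 1.5, 0, 6], [0, 0, 1.5, 0, 6], [0, 0, 0, 0, 6], [0, 0, 0, 0, 6]]]' --newtons 20

```text
clock: 3.78
ee_pos: [0.6255, 0.051, 0.1681]
tcp_rot: [3.141, -0.0, 1.396]
contact_force: [0.4, 0.4, 0.5]
grip_width: 0.06
grip_force: 0.0
```

```bash
python3 o.py
```

```text
t3.77 phi39.2 r55.5 F[0.4 0.4 0.5] M[-0.09  0.1   0.04] e1 -0.03 e2 -52.22 e3 -20.91 e5 0.00 v1 0.003 g 0.0
```

Emit:
play_rows --moves '[[[0, 0, 0, 0, 3], [0, 0, 0, 0, 2], [0, 0, 0, 0, 2], [0, 0, 0, 0, 2], [0, 0, 0, 0, 2], [0, 0, 0, 0, 2]]]' --newtons 20

```text
clock: 4.53
ee_pos: [0.624, 0.0515, 0.1674]
tcp_rot: [-3.138, 0.0, 1.396]
contact_force: [-7.1, 0.5, 2.3]
grip_width: 0.0281
grip_force: 20.0
```

```bash
python3 o.py
```

```text
t4.53 phi39.7 r55.2 F[-7.1  0.5  2.3] M[ 0.03  1.12 -0.01] e1 -0.89 e2 -50.82 e3 -22.97 e5 -1.60 v1 0.001 g 20.0
```

Emit:
play_rows --moves '[[[0, -0.15, 0, 0, 2], [0, 0, 0, 0, 2]]]'

```text
clock: 4.78
ee_pos: [0.6239, 0.0515, 0.1675]
tcp_rot: [3.141, -0.0, 1.396]
contact_force: [1.1, 0.7, 0.3]
grip_width: 0.0279
grip_force: 20.0
```

```bash
python3 o.py
```

```text
t4.78 phi39.7 r55.2 F[1.1 0.7 0.3] M[0.04 0.16 0.1 ] e1 -0.37 e2 -53.36 e3 -20.87 e5 -0.02 v1 -0.001 g 20.0
```

Emit:
play_rows --moves '[[[-0.302, 0, -0.236, 0, 2], [-0.318, 0, -0.215, 0, 2]]]'

```text
clock: 5.03
ee_pos: [0.623, 0.0465, 0.1715]
tcp_rot: [3.141, -0.003, 1.396]
contact_force: [3.6, 7.0, -4.6]
grip_width: 0.0278
grip_force: 20.0
```

```bash
python3 o.py
```

```text
t5.03 phi33.0 r55.5 F[ 3.6  7.  -4.6] M[ 1.18 -0.68  0.01] e1 -3.90 e2 -55.17 e3 -21.30 e5 0.77 v1 -0.042 g 20.0
```

Emit:
play_rows --moves '[[[-0.332, 0, -0.192, 0, 2], [-0.345, 0, -0.168, 0, 2]]]'

```text
clock: 5.28
ee_pos: [0.6219, 0.0401, 0.1754]
tcp_rot: [3.141, -0.003, 1.396]
contact_force: [3.8, 8.1, -2.6]
grip_width: 0.0281
grip_force: 20.0
```

```bash
python3 o.py
```

```text
t5.28 phi25.2 r55.7 F[ 3.8  8.1 -2.6] M[ 1.38 -0.61  0.02] e1 -4.66 e2 -54.21 e3 -21.15 e5 0.70 v1 -0.044 g 20.0
```

Emit:
play_rows --moves '[[[-0.356, 0, -0.144, 0, 2], [-0.365, 0, -0.119, 0, 2]]]'

```text
clock: 5.52
ee_pos: [0.6206, 0.0332, 0.1782]
tcp_rot: [3.141, -0.004, 1.396]
contact_force: [3.4, 8.3, -2.6]
grip_width: 0.0278
grip_force: 20.0
```

```bash
python3 o.py
```

```text
t5.53 phi17.4 r55.7 F[ 3.4  8.3 -2.6] M[ 1.57 -0.57  0.03] e1 -5.21 e2 -53.31 e3 -21.00 e5 0.61 v1 -0.047 g 20.0
```

Emit:
play_rows --moves '[[[-0.372, 0, -0.093, 0, 2], [-0.378, 0, -0.067, 0, 2]]]'

```text
clock: 5.78
ee_pos: [0.6194, 0.0259, 0.18]
tcp_rot: [3.14, -0.004, 1.396]
contact_force: [3.6, 8.8, -1.7]
grip_width: 0.028
grip_force: 20.0
```

```bash
python3 o.py
```

```text
t5.78 phi9.7 r55.8 F[ 3.6  8.8 -1.7] M[ 1.66 -0.53  0.02] e1 -5.66 e2 -52.37 e3 -20.83 e5 0.51 v1 -0.049 g 20.0
```

Emit:
play_rows --moves '[[[-0.382, 0, -0.04, 0, 2], [-0.384, 0, -0.013, 0, 2]]]'

```text
clock: 6.02
ee_pos: [0.6181, 0.0185, 0.1807]
tcp_rot: [3.14, -0.004, 1.397]
contact_force: [2.9, 10.4, -0.1]
grip_width: 0.0276
grip_force: 20.0
```

```bash
python3 o.py
```

```text
t6.03 phi1.9 r55.7 F[ 2.9 10.4 -0.1] M[ 1.72 -0.47 -0.01] e1 -5.99 e2 -51.36 e3 -20.62 e5 0.39 v1 -0.050 g 20.0
```

Emit:
play_rows --moves '[[[-0.384, 0, 0.013, 0, 2], [-0.382, 0, 0.04, 0, 2]]]'

```text
clock: 6.28
ee_pos: [0.6168, 0.011, 0.1804]
tcp_rot: [3.14, -0.004, 1.397]
contact_force: [2.7, 11.1, 2.4]
grip_width: 0.0279
grip_force: 20.0
```

```bash
python3 o.py
```

```text
t6.28 phi-5.9 r55.7 F[ 2.7 11.1  2.4] M[ 1.84 -0.42  0.04] e1 -6.18 e2 -50.40 e3 -20.40 e5 0.25 v1 -0.050 g 20.0
```

Emit:
play_rows --moves '[[[-0.378, 0, 0.067, 0, 2], [-0.372, 0, 0.093, 0, 2]]]'

```text
clock: 6.52
ee_pos: [0.6155, 0.0036, 0.179]
tcp_rot: [3.14, -0.004, 1.397]
contact_force: [2.2, 10.6, 3.4]
grip_width: 0.0278
grip_force: 20.0
```

```bash
python3 o.py
```

```text
t6.53 phi-13.8 r55.6 F[ 2.2 10.6  3.4] M[ 1.79 -0.33  0.  ] e1 -6.23 e2 -49.40 e3 -20.15 e5 0.10 v1 -0.049 g 20.0
```

Emit:
play_rows --moves '[[[-0.365, 0, 0.119, 0, 2], [-0.356, 0, 0.144, 0, 2]]]'

```text
clock: 6.78
ee_pos: [0.6142, -0.0035, 0.1766]
tcp_rot: [3.139, -0.004, 1.397]
contact_force: [1.9, 10.6, 4.5]
grip_width: 0.0278
grip_force: 20.0
```

```bash
python3 o.py
```

```text
t6.78 phi-21.7 r55.5 F[ 1.9 10.6  4.5] M[ 1.77 -0.25  0.01] e1 -6.16 e2 -48.52 e3 -19.91 e5 -0.05 v1 -0.046 g 20.0
```

Emit:
play_rows --moves '[[[-0.345, 0, 0.168, 0, 2], [-0.332, 0, 0.192, 0, 2]]]'

```text
clock: 7.02
ee_pos: [0.6131, -0.0103, 0.1731]
tcp_rot: [3.139, -0.004, 1.397]
contact_force: [1.6, 10.3, 5.3]
grip_width: 0.0278
grip_force: 20.0
```

```bash
python3 o.py
```

```text
t7.03 phi-29.6 r55.4 F[ 1.6 10.3  5.3] M[ 1.76 -0.16  0.08] e1 -5.99 e2 -47.76 e3 -19.67 e5 -0.18 v1 -0.048 g 20.0
```

Emit:
play_rows --moves '[[[-0.318, 0, 0.215, 0, 2], [-0.302, 0, 0.236, 0, 2]]]'

```text
clock: 7.28
ee_pos: [0.612, -0.0165, 0.1688]
tcp_rot: [3.139, -0.004, 1.396]
contact_force: [1.4, 11.1, 6.9]
grip_width: 0.0279
grip_force: 20.0
```

```bash
python3 o.py
```

```text
t7.28 phi-37.6 r55.2 F[ 1.4 11.1  6.9] M[ 1.71 -0.05 -0.03] e1 -5.76 e2 -47.14 e3 -19.44 e5 -0.30 v1 -0.040 g 20.0
```

Emit:
play_rows --moves '[[[0.302, 0, -0.236, 0, 2], [0.318, 0, -0.215, 0, 2]]]'

```text
clock: 7.52
ee_pos: [0.6126, -0.0131, 0.1715]
tcp_rot: [-3.141, 0.002, 1.395]
contact_force: [1.7, -4.7, -5.5]
grip_width: 0.0278
grip_force: 20.0
```

```bash
python3 o.py
```

```text
t7.53 phi-33.0 r55.5 F[ 1.7 -4.7 -5.5] M[-1.16 -0.26  0.05] e1 3.17 e2 -54.74 e3 -21.14 e5 0.78 v1 0.041 g 20.0
```

Emit:
play_rows --moves '[[[0.332, 0, -0.192, 0, 2], [0.345, 0, -0.168, 0, 2]]]'

```text
clock: 7.78
ee_pos: [0.6137, -0.0069, 0.1754]
tcp_rot: [-3.141, 0.003, 1.395]
contact_force: [1.7, -7.7, -2.5]
grip_width: 0.0279
grip_force: 20.0
```

```bash
python3 o.py
```

```text
t7.78 phi-25.4 r55.8 F[ 1.7 -7.7 -2.5] M[-1.4   0.01  0.09] e1 4.06 e2 -53.42 e3 -21.13 e5 0.52 v1 0.046 g 20.0
```

Emit:
play_rows --moves '[[[0.356, 0, -0.144, 0, 2], [0.365, 0, -0.119, 0, 2]]]'

```text
clock: 8.02
ee_pos: [0.6149, -0.0, 0.1782]
tcp_rot: [-3.141, 0.004, 1.395]
contact_force: [0.2, -7.8, -1.7]
grip_width: 0.0279
grip_force: 20.0
```

```bash
python3 o.py
```

```text
t8.03 phi-17.7 r55.8 F[ 0.2 -7.8 -1.7] M[-1.58  0.11  0.04] e1 4.59 e2 -52.52 e3 -21.10 e5 0.32 v1 0.048 g 20.0
```

Emit:
play_rows --moves '[[[0.372, 0, -0.093, 0, 2], [0.378, 0, -0.067, 0, 2]]]'

```text
clock: 8.28
ee_pos: [0.6161, 0.0072, 0.18]
tcp_rot: [3.142, 0.004, 1.395]
contact_force: [-1.6, -8.6, -0.3]
grip_width: 0.0278
grip_force: 20.0
```

```bash
python3 o.py
```

```text
t8.28 phi-9.9 r55.9 F[-1.6 -8.6 -0.3] M[-1.59  0.21  0.08] e1 4.89 e2 -51.77 e3 -21.07 e5 0.13 v1 0.050 g 20.0
```

Emit:
play_rows --moves '[[[0.382, 0, -0.04, 0, 2], [0.384, 0, -0.013, 0, 2]]]'

```text
clock: 8.52
ee_pos: [0.6175, 0.0147, 0.1808]
tcp_rot: [3.141, 0.004, 1.395]
contact_force: [-1.1, -8.9, 1.4]
grip_width: 0.0277
grip_force: 20.0
```

```bash
python3 o.py
```

```text
t8.53 phi-2.1 r55.8 F[-1.1 -8.9  1.4] M[-1.72  0.39  0.05] e1 5.03 e2 -51.07 e3 -21.00 e5 -0.05 v1 0.050 g 20.0
```

Emit:
play_rows --moves '[[[0.384, 0, 0.013, 0, 2], [0.382, 0, 0.04, 0, 2]]]'

```text
clock: 8.78
ee_pos: [0.6188, 0.0222, 0.1804]
tcp_rot: [3.141, 0.004, 1.395]
contact_force: [-2.3, -8.3, 3.2]
grip_width: 0.0278
grip_force: 20.0
```

```bash
python3 o.py
```

```text
t8.78 phi5.8 r55.7 F[-2.3 -8.3  3.2] M[-1.63  0.44  0.03] e1 5.07 e2 -50.55 e3 -20.94 e5 -0.19 v1 0.050 g 20.0
```

Emit:
play_rows --moves '[[[0.378, 0, 0.067, 0, 2], [0.372, 0, 0.093, 0, 2]]]'

```text
clock: 9.02
ee_pos: [0.6201, 0.0297, 0.1789]
tcp_rot: [3.141, 0.004, 1.395]
contact_force: [-3.1, -9.4, 3.4]
grip_width: 0.0279
grip_force: 20.0
```

```bash
python3 o.py
```

```text
t9.03 phi13.7 r55.5 F[-3.1 -9.4  3.4] M[-1.7   0.57  0.09] e1 5.03 e2 -50.05 e3 -20.85 e5 -0.34 v1 0.048 g 20.0
```

Emit:
play_rows --moves '[[[0.365, 0, 0.119, 0, 2], [0.356, 0, 0.144, 0, 2]]]'

```text
clock: 9.28
ee_pos: [0.6213, 0.0367, 0.1764]
tcp_rot: [3.141, 0.004, 1.395]
contact_force: [-3.5, -9.0, 5.1]
grip_width: 0.0277
grip_force: 20.0
```

```bash
python3 o.py
```

```text
t9.28 phi21.6 r55.3 F[-3.5 -9.   5.1] M[-1.67  0.65  0.06] e1 4.94 e2 -49.64 e3 -20.74 e5 -0.46 v1 0.047 g 20.0
```

Emit:
play_rows --moves '[[[0.345, 0, 0.168, 0, 2], [0.332, 0, 0.192, 0, 2]]]'

```text
clock: 9.52
ee_pos: [0.6225, 0.0435, 0.1729]
tcp_rot: [3.141, 0.004, 1.395]
contact_force: [-3.9, -8.7, 5.8]
grip_width: 0.0274
grip_force: 20.0
```

```bash
python3 o.py
```

```text
t9.53 phi29.6 r55.1 F[-3.9 -8.7  5.8] M[-1.64  0.69  0.05] e1 4.84 e2 -49.30 e3 -20.62 e5 -0.58 v1 0.042 g 20.0
```

Emit:
play_rows --moves '[[[0.318, 0, 0.215, 0, 2], [0.302, 0, 0.236, 0, 2]]]'

```text
clock: 9.78
ee_pos: [0.6236, 0.0496, 0.1685]
tcp_rot: [3.141, 0.004, 1.395]
contact_force: [-2.6, -7.8, 5.9]
grip_width: 0.0278
grip_force: 20.0
```

```bash
python3 o.py
```

```text
t9.78 phi37.5 r54.9 F[-2.6 -7.8  5.9] M[-1.58  0.74  0.04] e1 4.71 e2 -48.98 e3 -20.47 e5 -0.69 v1 0.040 g 20.0
```

```bash
cat > fit.py <<'E'
import json,numpy as np,sys
L=[json.loads(l) for l in open("log.jsonl")]
u=np.array([.171,.985,0]);ax=np.array([.619,.0165,.125])
def row(o):
    F=np.array(o["contact_force"]);p=np.array(o["ee_pos"])
    d=p-ax;x=d@u;z=d[2];Fu=F@u
    Fe=-o["effort"][0]  # = px Fy - py Fx ; F=Fu*u+Fa*a
    a=np.array([.985,-.171,0]);Fa=F@a
    k=p[0]*u[1]-p[1]*u[0];ka=p[0]*a[1]-p[1]*a[0]
    Fue=(Fe-ka*Fa)/k
    M=np.array(o["moment"])@a
    T=lambda fu:-(fu*z-F[2]*x)
    return np.arctan2(x,z),T(Fu),T(Fue),np.sign(o["joint_vel"][0]),Fu,Fue,M,F[2]
def fit(R,i):
    A=np.c_[R[:,3],-np.sin(R[:,0]),-np.cos(R[:,0])]
    s,res,*_=np.linalg.lstsq(A,R[:,i],rcond=None);e=R[:,i]-A@s;sg=e.std()*np.sqrt(len(e)/(len(e)-3))
    C=np.linalg.inv(A.T@A)*sg**2
    print("c %.3f G %.3f alpha0 %.1f deg (heavy angle at phi=0)  rms %.3f sd %s"%(s[0],np.hypot(s[1],s[2]),np.degrees(np.arctan2(s[2],s[1])),sg,np.round(np.sqrt(np.diag(C)),3)))
E
python3 - <<'E'
from fit import *
R=np.array([row(o) for o in L if o["clock"]>5.2 and abs(o["clock"]-7.53)>.1])
np.set_printoptions(precision=3,suppress=True)
print(np.c_[np.degrees(R[:,0]),R[:,1:]])
fit(R,1);fit(R,2)
E
```

```text
[[ 25.218  -0.497  -0.478  -1.      8.618   8.258   1.463  -2.635]
 [ 17.441  -0.512  -0.526  -1.      8.807   9.059   1.648  -2.627]
 [  9.669  -0.523  -0.553  -1.      9.235   9.777   1.724  -1.66 ]
 [  1.878  -0.6    -0.564  -1.     10.773  10.121   1.77   -0.138]
 [ -5.941  -0.646  -0.588  -1.     11.409  10.362   1.881   2.354]
 [-13.825  -0.628  -0.604  -1.     10.788  10.355   1.823   3.398]
 [-21.688  -0.649  -0.616  -1.     10.806  10.172   1.79    4.478]
 [-29.634  -0.646  -0.619  -1.     10.433   9.854   1.759   5.277]
 [-37.619  -0.719  -0.644  -1.     11.152   9.437   1.691   6.854]
 [-25.446   0.427   0.373   1.     -7.288  -6.222  -1.383  -2.492]
 [-17.69    0.435   0.418   1.     -7.634  -7.314  -1.573  -1.687]
 [ -9.919   0.487   0.448   1.     -8.787  -8.082  -1.605  -0.346]
 [ -2.072   0.495   0.455   1.     -8.929  -8.214  -1.76    1.427]
 [  5.776   0.492   0.491   1.     -8.561  -8.548  -1.678   3.247]
 [ 13.702   0.57    0.509   1.     -9.752  -8.619  -1.771   3.39 ]
 [ 21.583   0.588   0.546   1.     -9.43   -8.616  -1.755   5.061]
 [ 29.563   0.601   0.569   1.     -9.251  -8.573  -1.73    5.814]
 [ 37.518   0.549   0.548   1.     -8.132  -8.094  -1.681   5.853]]
c 0.541 G 0.186 alpha0 165.9 deg (heavy angle at phi=0)  rms 0.028 sd [0.007 0.02  0.007]
c 0.515 G 0.167 alpha0 162.8 deg (heavy angle at phi=0)  rms 0.015 sd [0.004 0.01  0.004]
```

Run:
```python
from h import *
import cv2
a=env.read_camera("scene")[150:300,200:360];b=env.read_camera("side")[225:385,240:410]
z=[cv2.resize(i,(400,375),interpolation=2) for i in(a,b)]
cv2.imwrite("pics/z2.png",cv2.convertScaleAbs(np.hstack(z),alpha=2))
```

```text
(no output)
```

View pics/z2.png

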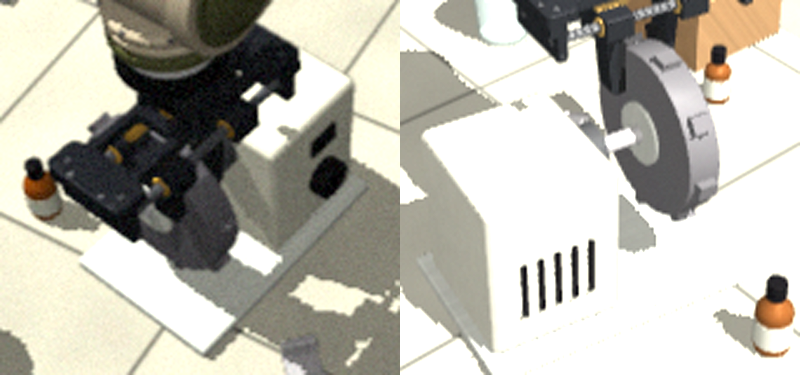

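Emit:
play_rows --moves '[[[-0.621, 0, -0.451, 0, 2], [-0.677, 0, -0.36, 0, 2], [-0.721, 0, -0.262, 0, 2], [-0.75, 0, -0.159, 0, 2], [-0.765, 0, -0.054, 0, 2], [-0.765, 0, 0.054, 0, 2], [-0.75, 0, 0.159, 0, 2], [-0.721, 0, 0.262, 0, 2], [-0.677, 0, 0.36, 0, 2], [-0.621, 0, 0.451, 0, 2]]]' --newtons 25

```text
clock: 11.12
ee_pos: [0.612, -0.0164, 0.169]
tcp_rot: [3.139, -0.004, 1.396]
contact_force: [2.3, 10.5, 7.3]
grip_width: 0.0275
grip_force: 25.0
```

```bash
python3 o.py
```

```text
t11.12 phi-37.3 r55.3 F[ 2.3 10.5  7.3] M[ 1.91 -0.22 -0.02] e1 -6.09 e2 -46.94 e3 -19.16 e5 -0.10 v1 -0.081 g 25.0
```

Emit:
play_rows --moves '[[[-0.421, 0, 0.393, 0, 2], [-0.378, 0, 0.434, 0, 2], [0, 0, 0, 0, 2], [0, 0, 0, 0, 2], [0, 0, 0, 0, 2]]]'

```text
clock: 11.75
ee_pos: [0.6105, -0.0249, 0.1605]
tcp_rot: [3.14, -0.003, 1.396]
contact_force: [0.6, 5.6, 6.5]
grip_width: 0.0277
grip_force: 25.0
```

```bash
python3 o.py
python3 - <<'E'
from h import *
import cv2
a=env.read_camera("scene")[150:300,200:360];b=env.read_camera("side")[225:385,240:410]
z=[cv2.resize(i,(400,375),interpolation=2) for i in(a,b)]
cv2.imwrite("pics/z3.png",cv2.convertScaleAbs(np.hstack(z),alpha=2))
E
```

```text
t11.75 phi-50.0 r55.2 F[0.6 5.6 6.5] M[ 1.26 -0.1   0.05] e1 -3.72 e2 -47.91 e3 -19.08 e5 -0.11 v1 0.000 g 25.0
```

View pics/z3.png

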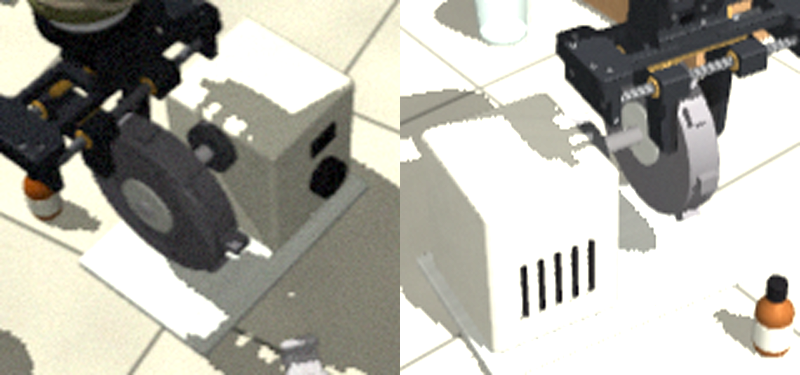

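Run:
```python
from h import *
ax=np.array([.619,.0165,.125]);a=np.array([.985,-.171,0]);u=np.array([.171,.985,0])
for n,p in [("scene",(295.2,247.2)),("scene",(273,256)),("scene",(283,257)),("side",(360.9,316.5))]:
    o,d=ray(n,p);q=o+d*((ax-o)@a)/(d@a)-ax;print(n,p,np.degrees(np.arctan2(q@u,q[2])),np.hypot(q@u,q[2]))
```

```text
scene (295.2, 247.2) 84.97947887142507 0.08461996408379281
scene (273, 256) 169.34338279939334 0.09044360755837612
scene (283, 257) 143.13389574193522 0.0788235150392606
side (360.9, 316.5) -144.66237197983375 0.07422710670819005
```

Emit:
play_rows --moves '[[[-0.33, 0, 0.472, 0, 2], [0, 0, 0, 0, 2], [0, 0, 0, 0, 2]]]'

```text
clock: 12.22
ee_pos: [0.6099, -0.0283, 0.156]
tcp_rot: [3.139, -0.002, 1.396]
contact_force: [-0.1, 5.4, 7.8]
grip_width: 0.0277
grip_force: 25.0
```

```bash
python3 o.py
```

```text
t12.22 phi-55.8 r55.2 F[-0.1  5.4  7.8] M[ 1.14 -0.    0.1 ] e1 -3.33 e2 -46.94 e3 -18.73 e5 -0.32 v1 0.001 g 25.0
```

Emit:
play_rows --moves '[[[0.451, 0, -0.621, 0, 2], [0.533, 0, -0.552, 0, 2], [0.604, 0, -0.472, 0, 2]]]'

```text
clock: 12.6
ee_pos: [0.6122, -0.0152, 0.1708]
tcp_rot: [-3.141, 0.003, 1.395]
contact_force: [2.3, -6.9, -4.9]
grip_width: 0.0274
grip_force: 25.0
```

```bash
python3 o.py
```

```text
t12.60 phi-35.2 r56.0 F[ 2.3 -6.9 -4.9] M[-1.44 -0.22  0.05] e1 3.98 e2 -54.15 e3 -20.80 e5 0.74 v1 0.079 g 25.0
```

Emit:
play_rows --moves '[[[0.664, 0, -0.384, 0, 2], [0.711, 0, -0.287, 0, 2], [0.744, 0, -0.186, 0, 2], [0.763, 0, -0.08, 0, 2], [0.767, 0, 0.027, 0, 2], [0.755, 0, 0.133, 0, 2], [0.369, 0, 0.106, 0, 2], [0, 0, 0, 0, 2], [0, 0, 0, 0, 2]]]'

```text
clock: 13.72
ee_pos: [0.6204, 0.0317, 0.1785]
tcp_rot: [3.141, 0.003, 1.395]
contact_force: [-0.9, -7.3, 3.1]
grip_width: 0.0278
grip_force: 25.0
```

```bash
python3 o.py
python3 - <<'E'
from h import *
import cv2
a=env.read_camera("scene")[150:300,200:360];b=env.read_camera("side")[225:385,240:410]
z=[cv2.resize(i,(400,375),interpolation=2) for i in(a,b)]
cv2.imwrite("pics/z4.png",cv2.convertScaleAbs(np.hstack(z),alpha=2))
E
```

```text
t13.72 phi15.9 r55.6 F[-0.9 -7.3  3.1] M[-1.38  0.41  0.1 ] e1 3.97 e2 -50.17 e3 -20.57 e5 -0.14 v1 -0.001 g 25.0
```

View pics/z4.png

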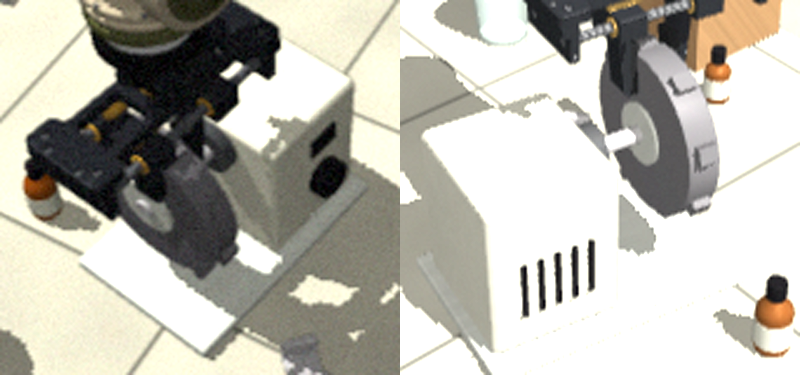

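```bash
python3 o.py; python3 -c "
from rig import env
print(env.hand_in())"
```

```text
t13.82 phi16.0 r55.6 F[-0.7 -6.8  3.4] M[-1.38  0.45  0.05] e1 3.94 e2 -50.18 e3 -20.57 e5 -0.14 v1 -0.000 g 25.0
the job is handed in; nothing more can be done
None
```

I turned the drum about 95° by hand. The forces put its heavy side straight down at my final grip angle, probably within 5°, and I handed in at 13.8 s still gripping it at 25 N, at rest; no verdict came back.

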